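Load sanded hand floats on a sprung tray and tally each one

TASK

Lift the pale wooden float off the sloped rest, set it down flat, without dropping it, in either bay of the sprung tray and let go of it, then swing the tally counter's red-knobbed lever to its stop and release it so that it springs back. Then do the same with the dark float: into the other bay, and again swing the lever to its stop and let it spring back. Do not disturb the glue bottle, the tin or the mug.

Things in the scene. Friction and masses are not known exactly. Their poses are not given: they have to be found in the camera images.
- pale_grip (a point): Pale wooden hand float: board 150 x 76 x 14 mm; grip bar along it on two posts, 110 long, 26 wide, 26 high, from 33 to 59 mm above the underside. 0.3 to 0.55 kg. Point: centre of the bar, 46 mm above the underside; x along bar and board, y across (pinch this way), z off the board to the bar side. Starts lying back on the rest, tilted 32 degrees.
- dark_grip (a point): The same float in dark brown wood; same sizes, same point and axes. Which of the two lies left or right in the rest varies.
- rest: Fixed blue-framed plywood rest, 170 mm deep, 224 wide, top edge 128 mm high. Board slopes up away from the robot at 0.56 rad; floats lie side by side (54 mm either side of its middle) on it against a 12 mm lip at the low edge, an 8 mm rib between. Origin on the bench under its middle; x level, uphill way; y left; z up. Stands left or right, the tray lift on the other side.
- bay_left (a point): Centre of the floor of the +y bay of the sprung aluminium tray (186 x 212 mm, red rim and middle rib 10 mm high); sinks with the tray. x along the bay, y across, z up. Each bay is 174 mm long, 97 wide: a float fits lengthwise with 10 mm to spare all round. Empty, the floor is 110 mm above the bench. Fixed grey base below, 200 x 226 mm.
- bay_right (a point): The same point in the -y bay of the tray, 103 mm from the other.
- tray (a joint): How far the tray has sunk, m: 0 empty (top), stop at 0.036. It sinks straight down on springs, about 1 mm for each 0.4 N, that is some 6 to 13 mm for each float, and stays level.
- tally: Fixed green tally counter, 116 x 116 mm, 115 high, between rest and tray lift. Its face, with white number wheels, slopes up away from the robot at 0.56 rad. Origin on the bench under its middle; x level, uphill way of the face; y left; z up. Face normal (-0.531, 0, 0.847) in this frame.
- lever_pivot (a point): Point on the lever's pivot axis, in the plane of the lever arm, 12 mm off the face; axes as the counter's. The pivot axis is the face's normal.
- lever_knob (a point): Middle of the lever's red upright knob, a round peg 18 mm in diameter that stands 44 mm out from the arm along the face's normal; this point is 24 mm out from the arm's plane. It circles the pivot axis at 80 mm radius. Its axes turn with the lever, z along the face's normal.
- lever (a joint): Lever angle, rad: 0 at home, 1.1 at the stop. At 0 the arm points up the face but 0.55 rad to its -y side; as the value grows the knob swings across to 0.55 rad on the +y side. A spring pulls it home with about 4.5 N at the knob at the start and 10 N at the stop: it snaps back when let go.
- glue_mid (a point): Bystander: yellow glue bottle with red cap, 66 mm in diameter, 200 mm high, standing beyond the counter. The point is its middle, 100 mm up; z up.
- tin_mid (a point): Bystander: steel tin with a blue band, 74 mm in diameter, 100 mm high, standing on the robot's side of the counter. The point is its middle, 50 mm up; z up.
- mug_mid (a point): Bystander: white mug 76 mm in diameter with a handle, 90 mm high, standing on the robot's side of the counter. The point is its middle, 45 mm up; z up.
There are look-alikes about, which are no part of the job. What is shaped like the part that bears pale_grip but orange is not meant. Of the things shaped like the part that bears dark_grip, the dark wooden one is meant.

How it is judged:
On the way, in this order (a step that is already met when the one before it is completed fails the run):
1. the pale float lies flat in a bay of the sprung tray, let go and at rest (((z of pale_grip in the frame of bay_left between 0.041 and 0.051 m and x of pale_grip in the frame of bay_left between -0.016 and 0.016 m and y of pale_grip in the frame of bay_left between -0.014 and 0.014 m) or (z of pale_grip in the frame of bay_right between 0.041 and 0.051 m and x of pale_grip in the frame of bay_right between -0.016 and 0.016 m and y of pale_grip in the frame of bay_right between -0.014 and 0.014 m)) and angle between pale_grip's own z axis and vertical below 0.06 rad and contact force between pale and the fingers below 0.1 N and linear speed of pale below 0.03 m/s and value of joint tray above 0.003 m), for 0.2 s.
2. the advance lever is swung to its stop for the pale float (value of joint lever above 1.03 rad), for 0.05 s.
3. the lever is let go and has sprung back to its start (value of joint lever below 0.06 rad), for 0.1 s.
4. the dark float lies flat in a bay of the sprung tray, let go and at rest (((z of dark_grip in the frame of bay_left between 0.041 and 0.051 m and x of dark_grip in the frame of bay_left between -0.016 and 0.016 m and y of dark_grip in the frame of bay_left between -0.014 and 0.014 m) or (z of dark_grip in the frame of bay_right between 0.041 and 0.051 m and x of dark_grip in the frame of bay_right between -0.016 and 0.016 m and y of dark_grip in the frame of bay_right between -0.014 and 0.014 m)) and angle between dark_grip's own z axis and vertical below 0.06 rad and contact force between dark and the fingers below 0.1 N and linear speed of dark below 0.03 m/s and value of joint tray above 0.007 m), for 0.2 s.
5. the advance lever is swung to its stop for the dark float (value of joint lever above 1.03 rad), for 0.05 s.
6. the lever is let go and has sprung back to its start (value of joint lever below 0.06 rad), for 0.1 s.
At the end, for the whole second after the job is handed in: Both floats lie flat (to 0.06 rad) and lengthwise, one in each bay of the tray, within about 15 mm of its middle, let go and at rest with the tray sunk 7 mm or more; the lever is home (under 0.06 rad), having been at its stop (over 1.03) and back after each float, pale first (all of step 4 and ((z of pale_grip in the frame of bay_left between 0.041 and 0.051 m and x of pale_grip in the frame of bay_left between -0.016 and 0.016 m and y of pale_grip in the frame of bay_left between -0.014 and 0.014 m) or (z of pale_grip in the frame of bay_right between 0.041 and 0.051 m and x of pale_grip in the frame of bay_right between -0.016 and 0.016 m and y of pale_grip in the frame of bay_right between -0.014 and 0.014 m)) and angle between pale_grip's own z axis and vertical below 0.06 rad and contact force between pale and the fingers below 0.1 N and linear speed of pale below 0.03 m/s and value of joint lever below 0.06 rad); the robot touches nothing.
It fails at once if the glue bottle is shifted more than 25 mm or tipped (distance of glue_mid from where it was at the start of the episode above 0.025 m or angle between glue_mid's own z axis and vertical above 0.3 rad).
It fails at once if the tin is shifted more than 25 mm or tipped (distance of tin_mid from where it was at the start of the episode above 0.025 m or angle between tin_mid's own z axis and vertical above 0.3 rad).
It fails at once if the mug is shifted more than 25 mm or tipped (distance of mug_mid from where it was at the start of the episode above 0.025 m or angle between mug_mid's own z axis and vertical above 0.3 rad).
It fails at once if the pale float is dropped or let flop over (moves faster than 0.5 m/s or turns faster than 3 rad/s out of the fingers) (contact force between pale and the fingers below 0.1 N and (linear speed of pale above 0.5 m/s or angular speed of pale above 3 rad/s)).
It fails at once if the dark float is dropped or let flop over (moves faster than 0.5 m/s or turns faster than 3 rad/s out of the fingers) (contact force between dark and the fingers below 0.1 N and (linear speed of dark above 0.5 m/s or angular speed of dark above 3 rad/s)).
It also fails if it takes over 72 s, if anything falls off the work surface, if the arm or the gripper's body presses on something with over 40 N, if the wrist force passes 120 N, or if a joint passes its speed limit or range.

ROBOT

A 6-joint arm with a two-finger parallel gripper is mounted at the origin on the work surface. World frame = base frame: x ahead of the robot, y to its left, z up, the work surface at z = 0. Lengths are in m, angles in rad, forces in N, time in s.
With the tool pointing down it reaches from about 0.35 to 0.975 m from the base axis. Payload 4.9 kg.
Tool frame: the origin (TCP) lies on the mounting face of the last link; the fingertips stand 173 mm ahead of it and the grasp point (between the pads) lies 155 mm ahead of it; z points along the fingers, y is the direction in which the jaws open and shut (so a half turn about z gives the same grasp; the last joint's range is limited). The gripper opens to 85 mm and grips with 20 to 120 N. Pads are 22 mm wide; open, the fingers measure 114 mm over their backs; the gripper's body (76 mm by 85 mm) begins 54 mm behind the grasp point. The pads swing forward as they close: fully open they stand 13 mm farther back than shut.
Start: joints at [1.176, 0.053, 1.613, -0, 1.476, -0.119], TCP at [0.17, 0.601, 0.405] pointing down, gripper open.
Joint ranges: [-3.01, 3.01], [-1.01, 2.22], [0.06, 2.58], [-1.02, 4.17], [0.09, 2.62], [-3.14, 3.14]. Speed limits (rad/s): [2.57, 2.57, 3.14, 3.14, 3.14, 3.14].

INTERFACE

Orientations are given as a unit quaternion [w, x, y, z].
In Python, from plant import manip gives the robot as it stands.
- The arm moves only by the tool play_rows, never from a script. Its argument "increments" is a list of rows, each an object with "offset": the shift along the tool's x, y, z in mm, a list of three; "twist": the turn about the tool's z in rad; "grip": the opening, from 0 (shut) to 1 (fully open). In form: [{"offset": [dx, dy, dz], "twist": twist, "grip": grip}, ...]. A call has 1 to 5 rows; each row is the pose to reach, as a shift and turn from the pose commanded when the call began, along the tool's axes at that moment; what a row does not reach only later rows make up. A row lasts 1/12 s, in which the tool goes at most 41.7 mm and 7.16 degrees, less where a joint would pass 70% of its speed; a pose out of reach is approached as far as the arm can. A call with a gripper value outside its range is refused whole. The fingers move at their own pace and stop on an object; the grip force is fixed at half the most. Time passes only in rows, so rows that repeat a pose let the fingers close. It gives the time, the measured TCP pose, the force and the opening at its end, in the units of the state.
- manip.state(): the state, without advancing time (a new reading comes with each control period).
- manip.grab_frame(name): name is "side" or "top"; returns the picture (384x512x3 uint8, blue, green, red); there is no depth.
- manip.get_calibration(name): a dict with "fx", "fy", "cx", "cy" (pixels), "T" (4x4, takes a point from camera to world coordinates). Camera axes: x right, y down, z forward; pixel columns grow to the right and rows downward; lengths in m; the calibration is good to about 2 mm. A picture is of the moment at which its call begins. get_calibration takes no time and is no camera call.
- manip.job_done(): hands the job in, once; it reports no verdict.
Trained networks look in the newest picture that a camera, given by its name, has taken for a name from the list of things; names that differ only in an ending like _2 or _b are one class to them, and where a whole thing is asked for, a point or a joint stands for the part that bears it (a point fixed in the world has none). Each returns a list of dicts, best first, with "p" (0 to 1); they miss things now and then, are a little off and sometimes report something else, mostly with a low value. They report only what shows in the picture. A call takes as long as a camera call. They do not tell look-alikes from the thing itself.
- manip.boxes_of(query, camera): "xyz" ([x, y, z] in m, in the coordinates of the camera as it stood for that picture, good to about 4 mm: the middle of the surface that is visible of it).
- manip.tip_of(query, camera): "xyz" ([x, y, z] in m, in the coordinates of the camera as it stood for that picture, good to about 4 mm: a listed point, or the origin of a listed thing).
The state is a dict: "time": time; "joint_pos": joint angles; "joint_vel": joint speeds; "joint_efforts": joint torques, N m; "tool_pos": TCP position; "tool_rot": TCP orientation; "contact_force": force on the tool from outside, world axes, zero at the start; "ft_torque": the same for the moment, N m; "gripper_width": opening from 0.0 (shut) to 1.0 (fully open).
Only numpy, scipy, OpenCV 4.12 (cv2) and the standard library are available. Lean on these libraries where they do the work, as an engineer would, in place of code of your own. Each camera call takes 0.05 s, during which the arm holds its last target. There are 200 camera calls.

## Working session

There is one attempt and no reset: what is moved stays moved. The work goes in short steps, Python scripts to look and compute and a tool call to move; the robot and the scene stay as the last step left them, time stands still between calls to the robot, and variables do not carry over. Pictures are saved under pics/ and viewed, about 8 in all and at most 12, crops included, and the job is handed in when it is done.

Besides the shell and the picture viewer there is one more tool, called after ">>>" as a command line: name --argument value ..., lists and objects as JSON in quotes. play_rows: Moves the arm, as the interface text tells. Its arguments: {"type":"object","properties":{"increments":{"type":"array"}},"required":["increments"]}

```bash
mkdir -p pics; ls
cat > h.py <<'E'
import numpy as np, cv2
from plant import manip
from scipy.spatial.transform import Rotation as R
np.set_printoptions(precision=4,suppress=True)
def toW(c,p):
    T=np.array(manip.get_calibration(c)["T"]); return T[:3,:3]@np.array(p)+T[:3,3]
def px(c,w):
    k=manip.get_calibration(c);T=np.linalg.inv(np.array(k["T"]));q=T[:3,:3]@np.array(w)+T[:3,3]
    return np.array([k["fx"]*q[0]/q[2]+k["cx"],k["fy"]*q[1]/q[2]+k["cy"]])
def tips(c,names,f="tip_of",pmin=0.2):
    for n in names:
        for d in getattr(manip,f)(n,c):
            if d["p"]>pmin:
                w=toW(c,d["xyz"]); print(c,f,n,round(d["p"],2),w,px(c,w).round())
def tool():
    s=manip.state(); q=s["tool_rot"]; return np.array(s["tool_pos"]),R.from_quat([q[1],q[2],q[3],q[0]]),s
E
python3 - <<'E'
from h import *
ims=[]
for c in("side","top"):
    im=manip.grab_frame(c); cv2.imwrite(f"pics/{c}0.png",im)
    print(c,np.array(manip.get_calibration(c)["T"]))
    tips(c,["pale_grip","dark_grip","rest","bay_left","bay_right","tally","lever_pivot","lever_knob","glue_mid","tin_mid","mug_mid"])
p,r,s=tool();print(p,r.as_matrix(),s["time"])
E
```

```text
pics
side [[ 0.7788 -0.476   0.4085 -0.0495]
 [-0.6272 -0.586   0.513  -0.6878]
 [-0.0047 -0.6558 -0.755   1.2362]
 [ 0.      0.      0.      1.    ]]
side tip_of pale_grip 0.89 [0.503  0.3585 0.1166] [197. 150.]
side tip_of pale_grip 0.85 [0.3447 0.5261 0.0491] [138. 158.]
side tip_of pale_grip 0.71 [0.3184 0.228  0.0438] [175. 211.]
side tip_of dark_grip 0.91 [0.7508 0.374  0.0455] [249. 134.]
side tip_of dark_grip 0.63 [0.5069 0.2474 0.1117] [216. 168.]
side tip_of rest 0.91 [ 0.5397  0.3036 -0.0023] [217. 177.]
side tip_of bay_left 0.59 [ 0.5586 -0.2549  0.1078] [330. 258.]
side tip_of bay_right 0.84 [ 0.5438 -0.3582  0.1081] [352. 285.]
side tip_of bay_right 0.74 [0.5363 0.3074 0.0003] [215. 177.]
side tip_of bay_right 0.73 [ 0.6161 -0.0111 -0.002 ] [288. 219.]
side tip_of tally 0.83 [ 0.6151 -0.01   -0.0002] [287. 219.]
side tip_of lever_pivot 0.61 [0.5749 0.0001 0.0671] [277. 210.]
side tip_of lever_knob 0.52 [ 0.614  -0.0557  0.1241] [298. 204.]
side tip_of glue_mid 0.55 [ 0.7657 -0.0866  0.1017] [338. 191.]
side tip_of tin_mid 0.61 [0.4428 0.0658 0.0516] [233. 221.]
side tip
[... 781 characters left out ...]
0.0086  0.0003] [272. 185.]
top tip_of lever_pivot 0.79 [ 0.5695 -0.0034  0.0685] [272. 195.]
top tip_of lever_knob 0.67 [ 0.7581 -0.0903  0.096 ] [298. 138.]
top tip_of lever_knob 0.58 [ 0.6144 -0.0513  0.1256] [288. 179.]
top tip_of glue_mid 0.82 [ 0.7614 -0.0865  0.1   ] [297. 136.]
top tip_of glue_mid 0.7 [ 0.6155 -0.0488  0.1239] [287. 179.]
top tip_of glue_mid 0.46 [ 0.4385 -0.0789  0.0463] [295. 235.]
top tip_of tin_mid 0.67 [0.4355 0.0673 0.0522] [251. 236.]
top tip_of mug_mid 0.58 [ 0.4375 -0.0824  0.0495] [296. 235.]
top tip_of mug_mid 0.38 [0.5027 0.3586 0.1171] [158. 215.]
[0.1702 0.6014 0.4047] [[-0.9622  0.2723  0.    ]
 [ 0.2723  0.9622 -0.    ]
 [-0.     -0.     -1.    ]] 1.2
```

Run:
```python
import cv2
a=cv2.imread("pics/side0.png");b=cv2.imread("pics/top0.png")
cv2.imwrite("pics/m.png",cv2.resize(b,(800,600)))
import numpy as np
c=cv2.resize(b[110:290,80:240],None,fx=3.2,fy=3.2,interpolation=cv2.INTER_CUBIC)
d=cv2.resize(a[90:290,120:280],None,fx=2.88,fy=2.88,interpolation=cv2.INTER_CUBIC)[:c.shape[0]]
cv2.imwrite("pics/crop.png",np.hstack([c[:,:400],d[:,:400]]))
```

```text
(no output)
```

View pics/m.png

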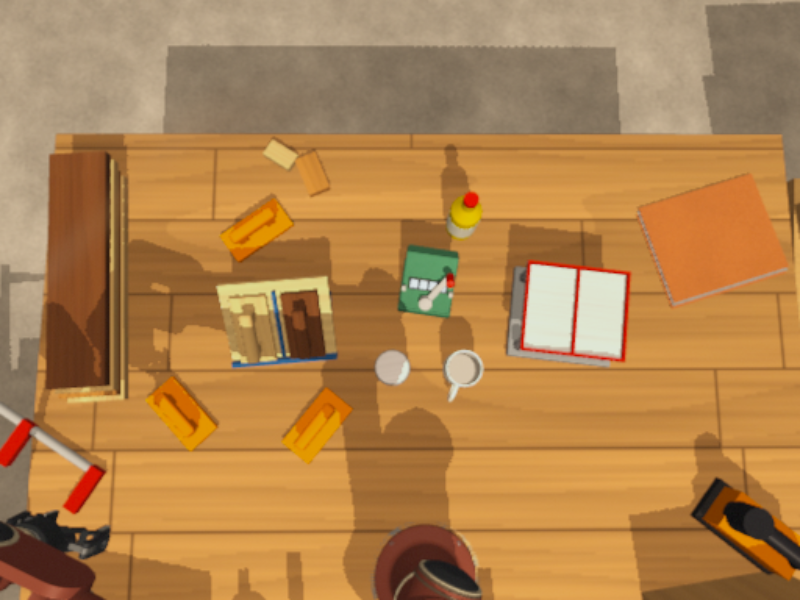

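Run:
```python
import cv2
b=cv2.imread("pics/top0.png")
cv2.imwrite("pics/crop.png",cv2.resize(b[110:310,80:240],None,fx=3,fy=3,interpolation=cv2.INTER_CUBIC))
```

```text
(no output)
```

View pics/crop.png

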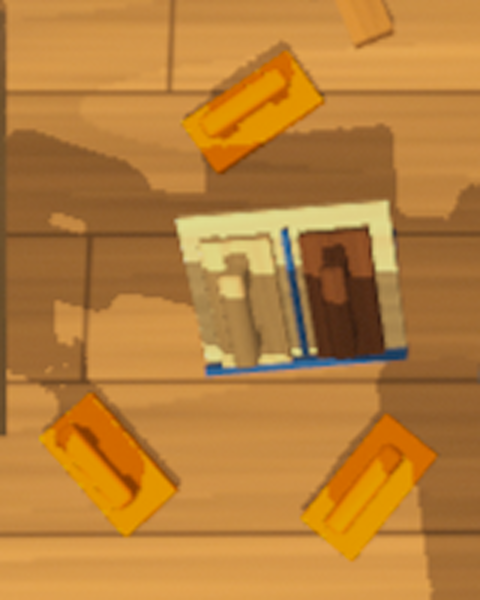

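The three orange floats, at top-view pixels (160,144), (202,274) and (112,265), are look-alikes. The pale one at (159,215) and the dark one at (192,213) lie in the rest and fit the description; the crop confirms both. The tray is on the right (bays at 352,197 and 383,199) and the lever knob is at (288,179). Next I refine the yaws from colour masks.

Run:
```python
from h import *
def back(c,uv,z):
    k=manip.get_calibration(c);T=np.array(k["T"]);uv=np.atleast_2d(uv).astype(float)
    d=np.c_[(uv[:,0]-k["cx"])/k["fx"],(uv[:,1]-k["cy"])/k["fy"],np.ones(len(uv))]@T[:3,:3].T
    return T[:3,3]+d*((z-T[2,3])/d[:,2])[:,None]
for c,names in(("top",1),("side",1)):
    im=cv2.imread(f"pics/{c}0.png");hsv=cv2.cvtColor(im,cv2.COLOR_BGR2HSV);H,S,V=cv2.split(hsv)
    def m(cond,w,rad):
        M=cond.astype(np.uint8);v,u=np.nonzero(M);ctr=px(c,w)
        k=np.hypot(u-ctr[0],v-ctr[1])<rad;return np.c_[u[k],v[k]]
    def box(n,uv,z):
        P=back(c,uv,z)[:,:2]; r=cv2.minAreaRect((P*1000).astype(np.float32)); print(c,n,len(uv),r)
    box("tray",m(((H<6)|(H>174))&(S>170)&(V>90),[.552,-.306,.12],85),.12)
    g=m((H>60)&(H<90)&(S>100),[.6,0,.06],50)
    P=back(c,g,.115); 
    # back top edge: max x per column at z=.115
    yb=np.round(P[:,1]/.003);e=np.array([P[yb==b][np.argmax(P[yb==b][:,0])] for b in np.unique(yb)])
    e=e[2:-2];f=np.polyfit(e[:,1],e[:,0],1);print(c,"tally back edge slope dx/dy",f,e[[0,-1],1])
    b=m((H>100)&(H<125)&(S>130),[.46,.30,.02],50);P=back(c,b,.02);k=P[:,0]<np.median(P[:,0])+.03
    cv2.imwrite
    P=P[P[:,0]<.455+.02] if c=="top" else P
    v=cv2.fitLine((P[:,:2]*1000).astype(np.float32),cv2.DIST_HUBER,0,.01,.01).ravel();print(c,"lip",v,len(P),P.min(0),P.max(0))
```

```text
top tray 471 ((561.2208251953125, -225.39047241210938), (371.3512878417969, 183.5409698486328), 83.16145324707031)
top tally back edge slope dx/dy [-0.2457  0.6697] [-0.0598  0.0472]
top lip [  0.0824  -0.9966 455.4892 298.4883] 107 [0.4447 0.193  0.02  ] [0.4748 0.4134 0.02  ]
side tray 539 ((562.1531372070312, -221.91647338867188), (389.1370849609375, 187.41455078125), 83.08590698242188)Traceback (most recent call last):
  File "<stdin>", line 18, in <module>
IndexError: too many indices for array: array is 1-dimensional, but 2 were indexed
```

Run:
```python
from h import *
def back(c,uv,z):
    k=manip.get_calibration(c);T=np.array(k["T"]);uv=np.atleast_2d(uv).astype(float)
    d=np.c_[(uv[:,0]-k["cx"])/k["fx"],(uv[:,1]-k["cy"])/k["fy"],np.ones(len(uv))]@T[:3,:3].T
    return T[:3,3]+d*((z-T[2,3])/d[:,2])[:,None]
for c in("top","side"):
    im=cv2.imread(f"pics/{c}0.png");hsv=cv2.cvtColor(im,cv2.COLOR_BGR2HSV);H,S,V=cv2.split(hsv)
    M=((H<6)|(H>174))&(S>150)&(V>80); v,u=np.nonzero(M);P=back(c,np.c_[u,v],.12)[:,:2]
    P=P[(abs(P[:,1]+.306)<.14)&(abs(P[:,0]-.552)<.13)]
    print(c,cv2.minAreaRect((P*1000).astype(np.float32)),len(P))
    M=(H>55)&(H<92)&(S>80); v,u=np.nonzero(M);ctr=px(c,[.615,-.009,.06]);k=np.hypot(u-ctr[0],v-ctr[1])<45
    print(c,cv2.minAreaRect(np.c_[u[k],v[k]].astype(np.float32)),k.sum())
    M=(H>98)&(H<128)&(S>110); v,u=np.nonzero(M);P=back(c,np.c_[u,v],.02)[:,:2]
    P=P[(abs(P[:,1]-.30)<.13)&(abs(P[:,0]-.455)<.025)]
    r=cv2.minAreaRect((P*1000).astype(np.float32));print(c,"lip",r)
im=cv2.imread("pics/top0.png")
# overlay models
def frame(o,y): return lambda p:np.array(o)+R.from_euler('z',y).apply(p)
def draw(c,im,f,pts,col):
    q=np.array([px(c,f(p)) for p in pts])*6-off*6; cv2.polylines(im,[q.round().astype(int).reshape(-1,1,2)],False,col,1)
off=np.array([255,145]);z=cv2.resize(im[145:245,255:388],None,fx=6,fy=6,interpolation=cv2.INTER_LINEAR)
for y,col in((-.12,(255,0,255)),(-.2,(255,255,0))):
    f=frame([.615,-.009,0],y)
    draw("top",z,f,[(.058,.058,.115),(.058,-.058,.115),(-.058,-.058,.042),(-.058,.058,.042),(.058,.058,.115)],col)
for y,col in((-.10,(255,0,255)),(-.14,(255,255,0))):
    f=frame([.5526,-.3063,.12],y); draw("top",z,f,[(.093,.106,0),(.093,-.106,0),(-.093,-.106,0),(-.093,.106,0),(.093,.106,0)],col)
cv2.imwrite("pics/ov.png",z)
```

```text
top ((551.7096557617188, -304.6996765136719), (211.59632873535156, 183.5409698486328), 83.16145324707031) 481
top ((273.696533203125, 179.72254943847656), (32.92038345336914, 41.81572723388672), 8.746162414550781) 959
top lip ((465.1683349609375, 303.8404541015625), (26.278682708740234, 221.20594787597656), 4.5454277992248535)
side ((551.3328857421875, -309.9349670410156), (213.3788299560547, 189.45623779296875), 83.5470199584961) 619
side ((289.25, 207.25), (30.405597686767578, 41.01219940185547), 45.0) 256
side lip ((460.2813415527344, 339.55413818359375), (6.818946361541748, 158.90782165527344), 6.056735038757324)
```

View pics/ov.png

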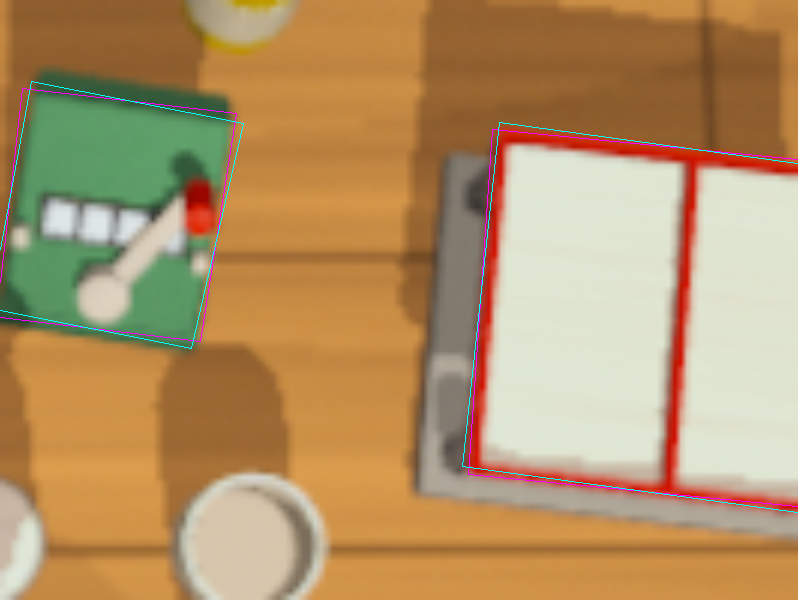

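```bash
cat >> h.py <<'E'
def plan(g,yaw,p=None,r=None):
    """g: grasp point world; yaw: world yaw of part x-axis (tool y -> yaw+pi/2, mod pi)"""
    P,Rr,s=tool(); p=P if p is None else p; r=Rr if r is None else r
    M=r.as_matrix(); off=M.T@(np.array(g)+[0,0,.155]-p)*1000
    cur=np.arctan2(M[1,1],M[0,1]); d=(yaw+np.pi/2-cur+np.pi/2)%np.pi-np.pi/2
    print("off",off.round(1),"dist",np.linalg.norm(off).round(),"twist",round(-d,3))
E
python3 -c "
from h import *
plan([.502,.3575,.25],.07);plan([.502,.3575,.113],.07)"
```

```text
off [-385.7 -144.3   -0.3] dist 412.0 twist -0.346
off [-385.7 -144.3  136.7] dist 434.0 twist -0.346
```

>>> play_rows --increments '[{"offset":[-38,-14,0],"twist":-0.07,"grip":1},{"offset":[-77,-29,0],"twist":-0.14,"grip":1},{"offset":[-115,-43,0],"twist":-0.21,"grip":1},{"offset":[-153,-57,0],"twist":-0.28,"grip":1},{"offset":[-191,-71,0],"twist":-0.346,"grip":1}]'

```text
time: 1.62
tool_pos: [0.3357, 0.4798, 0.4049]
tool_rot: [0.0, -0.037, 0.999, 0.0]
contact_force: [0.6, 0.8, -0.0]
gripper_width: 0.994
```

```bash
python3 -c "
from h import *
p,r,s=tool();print(p,s['time'],s['contact_force'],r.as_matrix()[:,1])
plan([.502,.3575,.25],.07)"
```

```text
[0.3357 0.4798 0.4049] 1.6167 [ 0.5622  0.7998 -0.0382] [-0.0741  0.9972  0.0004]
off [-156.7 -134.3   -0.1] dist 206.0 twist 0.004
```

>>> play_rows --increments '[{"offset":[-31,-27,0],"twist":0,"grip":1},{"offset":[-63,-54,0],"twist":0,"grip":1},{"offset":[-94,-81,0],"twist":0,"grip":1},{"offset":[-125,-107,0],"twist":0,"grip":1},{"offset":[-157,-134,0],"twist":0,"grip":1}]'

```text
time: 2.03
tool_pos: [0.5018, 0.357, 0.405]
tool_rot: [0.0, -0.035, 0.999, 0.0]
contact_force: [0.2, 0.7, -0.4]
gripper_width: 1.001
```

>>> play_rows --increments '[{"offset":[0,0,20],"twist":0,"grip":0.8},{"offset":[0,0,50],"twist":0,"grip":0.8},{"offset":[0,0,80],"twist":0,"grip":0.8},{"offset":[0,0,80],"twist":0,"grip":0.8}]'

```text
time: 2.37
tool_pos: [0.4989, 0.357, 0.3172]
tool_rot: [-0.006, -0.035, 0.999, -0.003]
contact_force: [-1.1, -1.2, -1.2]
gripper_width: 0.803
```

Run:
```python
from h import *
p,r,s=tool();print(p,s['time'],s['contact_force'],r.as_matrix()[:,1])
zs=[]
for c in("side","top"):
    im=manip.grab_frame(c); tips(c,["pale_grip"])
    g=p+[0,0,-.155];a=px(c,g).astype(int)
    for q in(g,):
        cv2.drawMarker(im,tuple(int(x) for x in px(c,q)),(255,0,255),cv2.MARKER_CROSS,5,1)
    zs.append(cv2.resize(im[a[1]-50:a[1]+50,a[0]-50:a[0]+50],(400,400),interpolation=cv2.INTER_CUBIC))
cv2.imwrite("pics/a1.png",np.hstack(zs))
plan([.502,.3575,.113],.07)
```

```text
[0.4989 0.357  0.3172] 2.3667 [-1.1187 -1.2004 -1.2125] [-0.0692  0.9976 -0.0052]
side tip_of pale_grip 0.97 [0.4983 0.356  0.1168] [196. 151.]
side tip_of pale_grip 0.83 [0.3423 0.5235 0.0472] [138. 159.]
top tip_of pale_grip 0.91 [0.5015 0.3553 0.1149] [160. 215.]
top tip_of pale_grip 0.72 [0.314  0.2277 0.0457] [202. 274.]
top tip_of pale_grip 0.56 [0.343  0.5225 0.0468] [112. 265.]
off [-0.7 -1.7 59.2] dist 59.0 twist 0.001
```

View pics/a1.png

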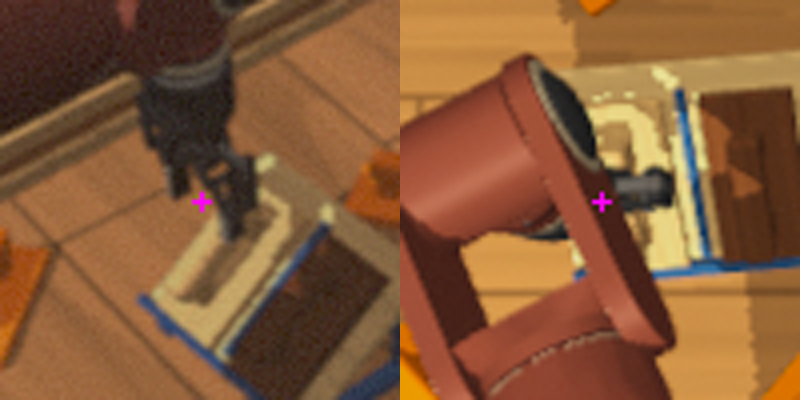

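>>> play_rows --increments '[{"offset":[0,0,15],"twist":0,"grip":0.8},{"offset":[0,0,32],"twist":0,"grip":0.8},{"offset":[0,0,48],"twist":0,"grip":0.7},{"offset":[0,0,57],"twist":0,"grip":0.7},{"offset":[0,0,57],"twist":0,"grip":0.5}]'

```text
time: 2.98
tool_pos: [0.5002, 0.3586, 0.2673]
tool_rot: [-0.0, -0.035, 0.999, -0.0]
contact_force: [-0.8, -0.9, -0.1]
gripper_width: 0.572
```

>>> play_rows --increments '[{"offset":[0,0,0],"twist":0,"grip":0.3},{"offset":[0,0,0],"twist":0,"grip":0},{"offset":[0,0,0],"twist":0,"grip":0},{"offset":[0,0,0],"twist":0,"grip":0},{"offset":[0,0,0],"twist":0,"grip":0}]'

```text
time: 3.4
tool_pos: [0.5011, 0.3587, 0.27]
tool_rot: [0.001, -0.035, 0.999, 0.0]
contact_force: [-3.1, -2.5, 6.7]
gripper_width: 0.299
```

>>> play_rows --increments '[{"offset":[0,0,-5],"twist":0,"grip":0},{"offset":[0,0,-20],"twist":0,"grip":0},{"offset":[0,0,-40],"twist":0,"grip":0},{"offset":[0,0,-65],"twist":0,"grip":0},{"offset":[0,0,-90],"twist":0,"grip":0}]'

```text
time: 3.82
tool_pos: [0.4998, 0.3583, 0.3566]
tool_rot: [-0.002, -0.035, 0.999, -0.0]
contact_force: [-0.5, 0.4, -3.9]
gripper_width: 0.297
```

>>> play_rows --increments '[{"offset":[0,0,-25],"twist":0,"grip":0},{"offset":[0,0,-45],"twist":0,"grip":0},{"offset":[0,0,-60],"twist":0,"grip":0},{"offset":[0,0,-65],"twist":0,"grip":0},{"offset":[0,0,-65],"twist":0,"grip":0}]'

```text
time: 4.23
tool_pos: [0.5005, 0.3586, 0.4238]
tool_rot: [0.001, -0.035, 0.999, 0.001]
contact_force: [0.2, -0.1, -4.7]
gripper_width: 0.294
```

Run:
```python
from h import *
p,r,s=tool();print(p,s['time'],s['contact_force'],s['ft_torque'],s['gripper_width'])
zs=[]
for c in("side","top"):
    im=manip.grab_frame(c); tips(c,["pale_grip"])
    g=p+[0,0,-.155];a=px(c,g).astype(int);print(a)
    zs.append(cv2.resize(im[max(a[1]-60,0):a[1]+60,a[0]-60:a[0]+60],(400,400),interpolation=cv2.INTER_CUBIC))
cv2.imwrite("pics/a2.png",np.hstack(zs))
plan([.51,.1,.265],-.115); plan([.508,-.355,.265],-.115)
```

```text
[0.5005 0.3586 0.4238] 4.2333 [ 0.1603 -0.1005 -4.6546] [ 0.0326  0.0748 -0.0227] 0.2939698597447077
side tip_of pale_grip 0.91 [0.3443 0.5234 0.0448] [139. 159.]
side tip_of pale_grip 0.8 [0.322  0.2297 0.0449] [176. 210.]
side tip_of pale_grip 0.73 [0.5028 0.359  0.2693] [192. 117.]
[191 117]
top tip_of pale_grip 0.95 [0.4994 0.3568 0.2682] [145. 211.]
top tip_of pale_grip 0.62 [0.3156 0.2309 0.0458] [201. 273.]
[144 210]
off [   8.3 -258.4    0.5] dist 259.0 twist 0.185
off [  42.2 -712.1    1.4] dist 713.0 twist 0.185
```

View pics/a2.png

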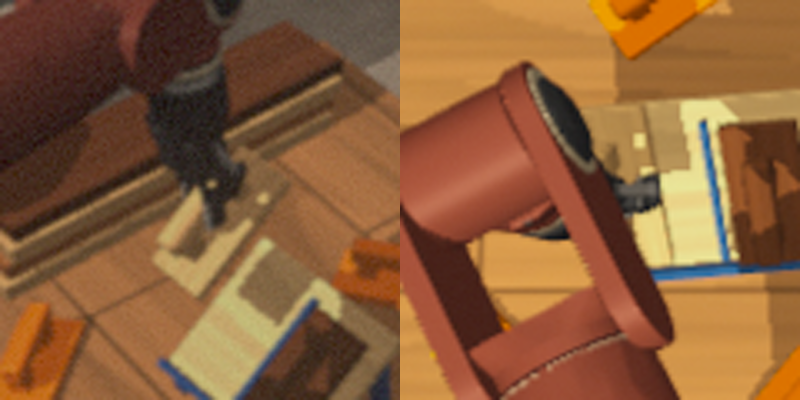

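>>> play_rows --increments '[{"offset":[1,-20,0],"twist":0,"grip":0},{"offset":[3,-50,0],"twist":0,"grip":0},{"offset":[5,-85,0],"twist":0,"grip":0},{"offset":[7,-120,0],"twist":0,"grip":0},{"offset":[9,-155,0],"twist":0,"grip":0}]'

```text
time: 4.85
tool_pos: [0.5019, 0.2019, 0.4208]
tool_rot: [-0.001, -0.036, 0.999, -0.0]
contact_force: [0.3, -0.5, -4.3]
gripper_width: 0.303
```

>>> play_rows --increments '[{"offset":[2,-35,0],"twist":0,"grip":0},{"offset":[4,-70,0],"twist":0,"grip":0},{"offset":[6,-105,0],"twist":0,"grip":0},{"offset":[8,-140,0],"twist":0,"grip":0},{"offset":[10,-175,0],"twist":0,"grip":0}]'

```text
time: 5.27
tool_pos: [0.5041, 0.0264, 0.4211]
tool_rot: [-0.001, -0.035, 0.999, 0.0]
contact_force: [0.3, 0.5, -5.8]
gripper_width: 0.292
```

>>> play_rows --increments '[{"offset":[2,-35,0],"twist":0.02,"grip":0},{"offset":[4,-70,0],"twist":0.06,"grip":0},{"offset":[6,-105,0],"twist":0.1,"grip":0},{"offset":[8,-140,0],"twist":0.14,"grip":0},{"offset":[10,-175,0],"twist":0.185,"grip":0}]'

```text
time: 5.68
tool_pos: [0.5064, -0.1489, 0.4211]
tool_rot: [-0.001, 0.058, 0.998, 0.0]
contact_force: [0.5, -0.6, -4.7]
gripper_width: 0.297
```

Run:
```python
from h import *
p,r,s=tool();print(p,s['time'],s['contact_force'],s['ft_torque'],s['gripper_width'],r.as_matrix()[:,1])
plan([.508,-.355,.265],-.115)
```

```text
[ 0.5064 -0.1489  0.4211] 5.6833 [ 0.5094 -0.5906 -4.6612] [ 0.0334 -0.0218  0.0244] 0.2965341978194235 [0.1168 0.9932 0.0008]
off [ -25.7 -204.5    0.9] dist 206.0 twist -0.002
```

>>> play_rows --increments '[{"offset":[-5,-40,0],"twist":0,"grip":0},{"offset":[-12,-80,0],"twist":0,"grip":0},{"offset":[-18,-120,0],"twist":0,"grip":0},{"offset":[-24,-160,0],"twist":0,"grip":0},{"offset":[-27,-190,0],"twist":0,"grip":0}]'

```text
time: 6.1
tool_pos: [0.5114, -0.3421, 0.4207]
tool_rot: [-0.001, 0.058, 0.998, 0.0]
contact_force: [0.4, 1.4, -3.9]
gripper_width: 0.294
```

>>> play_rows --increments '[{"offset":[-1,-10,0],"twist":0,"grip":0},{"offset":[-1,-14,5],"twist":0,"grip":0},{"offset":[-1,-14,15],"twist":0,"grip":0},{"offset":[-1,-14,20],"twist":0,"grip":0},{"offset":[-1,-14,20],"twist":0,"grip":0}]'

```text
time: 6.52
tool_pos: [0.5112, -0.3514, 0.3992]
tool_rot: [-0.002, 0.057, 0.998, 0.002]
contact_force: [-0.8, 0.8, -5.7]
gripper_width: 0.293
```

Run:
```python
from h import *
p,r,s=tool();print(p,s['time'],s['contact_force'],s['ft_torque'],s['gripper_width'],r.as_matrix()[:,1])
zs=[]
g=p+[0,0,-.155]; y=-.115
for c in("side","top"):
    im=manip.grab_frame(c); tips(c,["pale_grip","bay_left","bay_right"])
    a=(px(c,g)+[0,10]).astype(int); b=im[max(a[1]-50,0):a[1]+50,a[0]-50:a[0]+50].copy()
    o=np.array([a[0]-50,max(a[1]-50,0)]); b=cv2.resize(b,(400,400),interpolation=cv2.INTER_CUBIC)
    if c=="side":
      for t,col in((.56,(255,0,255)),(.3,(255,255,0))):
        Rm=R.from_euler('z',y)*R.from_euler('y',-t)
        q=[(px(c,g+Rm.apply(v))-o)*4 for v in((-.075,-.038,-.046),(.075,-.038,-.046),(.075,.038,-.046),(-.075,.038,-.046),(-.075,-.038,-.046))]
        cv2.polylines(b,[np.array(q).astype(int)],False,col,1)
    zs.append(b)
cv2.imwrite("pics/a3.png",np.hstack(zs))
plan([.510,-.354,.205],-.115)
```

```text
[ 0.5112 -0.3514  0.3992] 6.5167 [-0.7908  0.8429 -5.671 ] [ 0.0602  0.0791 -0.0497] 0.29340521891647997 [0.113  0.9936 0.0036]
side tip_of pale_grip 0.75 [0.3178 0.2278 0.0433] [175. 211.]
side tip_of pale_grip 0.56 [ 0.5088 -0.3476  0.2445] [348. 263.]
side tip_of bay_left 0.75 [ 0.5582 -0.2565  0.1054] [330. 258.]
side tip_of bay_right 0.74 [ 0.5462 -0.357   0.1082] [352. 284.]
top tip_of pale_grip 0.92 [ 0.5112 -0.3559  0.2501] [401. 207.]
top tip_of pale_grip 0.89 [0.341  0.5247 0.0461] [112. 266.]
top tip_of pale_grip 0.81 [0.3112 0.2276 0.048 ] [202. 274.]
top tip_of bay_left 0.69 [ 0.5613 -0.2569  0.114 ] [352. 196.]
top tip_of bay_right 0.79 [ 0.5457 -0.3583  0.1093] [383. 201.]
off [ 1.5 -1.2 43.4] dist 43.0 twist 0.001
```

View pics/a3.png

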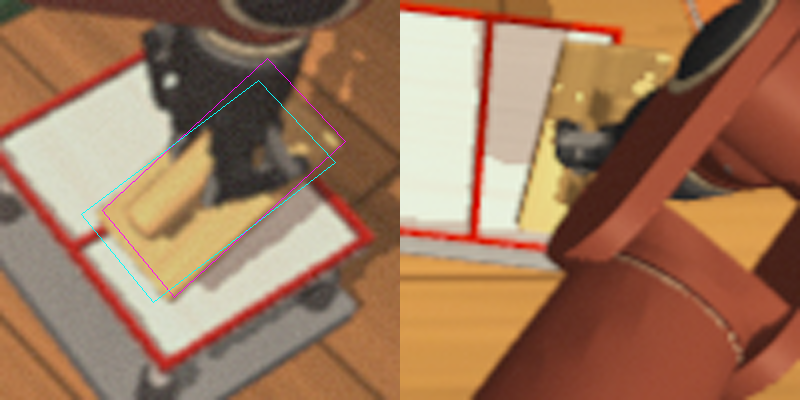

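>>> play_rows --increments '[{"offset":[1,-1,12],"twist":0,"grip":0},{"offset":[1,-1,24],"twist":0,"grip":0},{"offset":[1,-1,36],"twist":0,"grip":0},{"offset":[1,-1,46],"twist":0,"grip":0},{"offset":[1,-1,52],"twist":0,"grip":0}]'

```text
time: 7.33
tool_pos: [0.5097, -0.3536, 0.3472]
tool_rot: [-0.002, 0.057, 0.998, 0.001]
contact_force: [0.0, -0.6, -4.6]
gripper_width: 0.299
```

>>> play_rows --increments '[{"offset":[0,0,4],"twist":0,"grip":0},{"offset":[0,0,8],"twist":0,"grip":0},{"offset":[0,0,12],"twist":0,"grip":0},{"offset":[0,0,16],"twist":0,"grip":0},{"offset":[0,0,16],"twist":0,"grip":0}]'

```text
time: 7.75
tool_pos: [0.5104, -0.3541, 0.3348]
tool_rot: [0.0, 0.057, 0.998, -0.0]
contact_force: [-0.8, -0.1, -0.9]
gripper_width: 0.296
```

>>> play_rows --increments '[{"offset":[0,0,5],"twist":0,"grip":0},{"offset":[0,0,10],"twist":0,"grip":0},{"offset":[0,0,15],"twist":0,"grip":0},{"offset":[0,0,18],"twist":0,"grip":0},{"offset":[0,0,18],"twist":0,"grip":0}]'

```text
time: 8.17
tool_pos: [0.5107, -0.3543, 0.3175]
tool_rot: [0.001, 0.057, 0.998, -0.001]
contact_force: [-0.7, 2.3, 6.3]
gripper_width: 0.298
```

>>> play_rows --increments '[{"offset":[0,0,4],"twist":0,"grip":0},{"offset":[0,0,7],"twist":0,"grip":0},{"offset":[-3,0,10],"twist":0,"grip":0},{"offset":[-6,0,12],"twist":0,"grip":0},{"offset":[-8,0,14],"twist":0,"grip":0}]'

```text
time: 8.58
tool_pos: [0.5196, -0.3555, 0.3056]
tool_rot: [0.003, 0.057, 0.998, -0.001]
contact_force: [1.2, 2.7, 9.4]
gripper_width: 0.301
```

>>> play_rows --increments '[{"offset":[-3,0,2],"twist":0,"grip":0},{"offset":[-6,0,5],"twist":0,"grip":0},{"offset":[-9,0,8],"twist":0,"grip":0},{"offset":[-11,0,10],"twist":0,"grip":0},{"offset":[-11,0,10],"twist":0,"grip":0}]'

```text
time: 9.0
tool_pos: [0.5312, -0.3567, 0.2957]
tool_rot: [0.004, 0.057, 0.998, -0.002]
contact_force: [4.1, 1.9, 9.1]
gripper_width: 0.297
```

>>> play_rows --increments '[{"offset":[-4,0,4],"twist":0,"grip":0},{"offset":[-8,0,9],"twist":0,"grip":0},{"offset":[-11,0,14],"twist":0,"grip":0},{"offset":[-14,0,18],"twist":0,"grip":0},{"offset":[-14,0,18],"twist":0,"grip":0}]'

```text
time: 9.42
tool_pos: [0.545, -0.3585, 0.2771]
tool_rot: [0.004, 0.057, 0.998, -0.002]
contact_force: [2.8, 0.5, 8.0]
gripper_width: 0.292
```

```bash
cat >> h.py <<'E'
def look(name,c="side",t=(.0,.1),y=-.115,g=None,half=50):
    p,r,s=tool();g=p+[0,0,-.155] if g is None else np.array(g)
    print(p,s['time'],s['contact_force'],s['ft_torque'],s['gripper_width'],r.as_matrix()[:,2])
    im=manip.grab_frame(c); a=(px(c,g)+[0,10]).astype(int); o=np.maximum(a-half,0)
    k=300/half; b=cv2.resize(im[o[1]:a[1]+half,o[0]:a[0]+half],None,fx=k,fy=k,interpolation=cv2.INTER_CUBIC)
    for tt,col in zip(t,((255,0,255),(255,255,0))):
        Rm=R.from_euler('z',y)*R.from_euler('y',-tt)
        q=[(px(c,g+Rm.apply(v))-o+.5)*k for v in((-.075,-.038,-.046),(.075,-.038,-.046),(.075,.038,-.046),(-.075,.038,-.046),(-.075,-.038,-.046))]
        cv2.polylines(b,[np.array(q).astype(int)],False,col,1)
    cv2.imwrite("pics/"+name,b)
E
python3 -c "
from h import *
look('a4.png');tips('side',['pale_grip','bay_right','bay_left'])"
```

```text
[ 0.545  -0.3585  0.2771] 9.4167 [2.8314 0.4526 8.0358] [ 0.2466 -0.126  -0.0609] 0.29218688374070856 [ 0.0068 -0.004  -1.    ]
side tip_of pale_grip 0.92 [0.3174 0.2265 0.0468] [175. 211.]
side tip_of pale_grip 0.57 [ 0.5421 -0.36    0.1295] [353. 282.]
side tip_of bay_right 0.57 [ 0.5454 -0.3547  0.0754] [350. 289.]
side tip_of bay_left 0.78 [ 0.5583 -0.2557  0.073 ] [328. 264.]
```

View pics/a4.png

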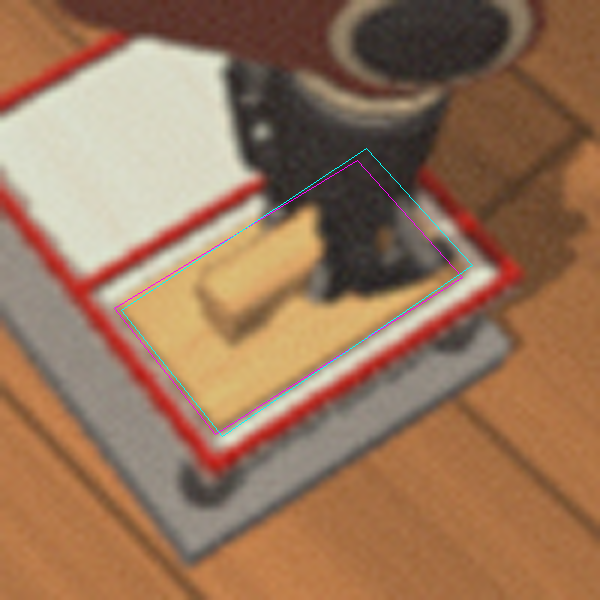

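>>> play_rows --increments '[{"offset":[0,0,3],"twist":0,"grip":0},{"offset":[0,0,6],"twist":0,"grip":0},{"offset":[0,0,8],"twist":0,"grip":0},{"offset":[0,0,8],"twist":0,"grip":0}]'

```text
time: 9.95
tool_pos: [0.5449, -0.3586, 0.2719]
tool_rot: [0.004, 0.057, 0.998, -0.002]
contact_force: [-1.2, 4.5, 15.4]
gripper_width: 0.298
```

>>> play_rows --increments '[{"offset":[0,0,-5],"twist":0,"grip":0},{"offset":[0,0,-11],"twist":0,"grip":0},{"offset":[0,0,-17],"twist":0,"grip":0},{"offset":[0,0,-21],"twist":0,"grip":0},{"offset":[0,0,-23],"twist":0,"grip":0}]'

```text
time: 10.37
tool_pos: [0.5439, -0.3583, 0.2915]
tool_rot: [0.002, 0.057, 0.998, -0.001]
contact_force: [4.1, -1.6, 2.5]
gripper_width: 0.298
```

>>> play_rows --increments '[{"offset":[0,0,0],"twist":0,"grip":0},{"offset":[0,0,0],"twist":0,"grip":0}]'

```text
time: 10.53
tool_pos: [0.5433, -0.3581, 0.2899]
tool_rot: [0.001, 0.057, 0.998, -0.001]
contact_force: [3.2, -1.1, 3.0]
gripper_width: 0.297
```

>>> play_rows --increments '[{"offset":[0,0,-3],"twist":0,"grip":0},{"offset":[0,0,-6],"twist":0,"grip":0},{"offset":[0,0,-6],"twist":0,"grip":0.25},{"offset":[0,0,-6],"twist":0,"grip":0.29},{"offset":[0,0,-6],"twist":0,"grip":0.33}]'

```text
time: 10.95
tool_pos: [0.5426, -0.3575, 0.2947]
tool_rot: [-0.001, 0.057, 0.998, 0.001]
contact_force: [-0.3, -0.6, -0.3]
gripper_width: 0.33
```

>>> play_rows --increments '[{"offset":[0,0,0],"twist":0,"grip":0.38},{"offset":[0,0,0],"twist":0,"grip":0.45},{"offset":[0,0,0],"twist":0,"grip":0.55},{"offset":[0,0,0],"twist":0,"grip":0.7},{"offset":[0,0,0],"twist":0,"grip":0.8}]'

```text
time: 11.37
tool_pos: [0.543, -0.3577, 0.2955]
tool_rot: [-0.0, 0.057, 0.998, 0.0]
contact_force: [0.4, 0.3, 0.2]
gripper_width: 0.795
```

```bash
python3 -c "
from h import *
look('a5.png',t=(0.,));tips('side',['pale_grip','bay_right','bay_left']);manip.grab_frame('top');tips('top',['pale_grip','bay_right','bay_left'])"
```

```text
[ 0.543  -0.3577  0.2955] 11.3667 [0.4212 0.3332 0.2169] [-0.034   0.0087 -0.0027] 0.7954344198576866 [-0.0005  0.0005 -1.    ]
side tip_of pale_grip 0.73 [ 0.5388 -0.3574  0.1461] [353. 279.]
side tip_of pale_grip 0.72 [0.3143 0.2298 0.0449] [174. 211.]
side tip_of bay_right 0.72 [ 0.5449 -0.3569  0.0963] [351. 286.]
side tip_of bay_left 0.56 [0.4425 0.0641 0.0503] [234. 222.]
top tip_of pale_grip 0.87 [0.3115 0.2286 0.0462] [202. 274.]
top tip_of pale_grip 0.86 [0.3441 0.5246 0.0466] [112. 265.]
top tip_of pale_grip 0.45 [ 0.7618 -0.0864  0.0965] [297. 137.]
top tip_of bay_right 0.84 [ 0.5484 -0.3545  0.1026] [381. 200.]
top tip_of bay_left 0.73 [ 0.5452 -0.3535  0.1032] [381. 201.]
top tip_of bay_left 0.67 [ 0.5601 -0.2558  0.1018] [351. 197.]
```

View pics/a5.png

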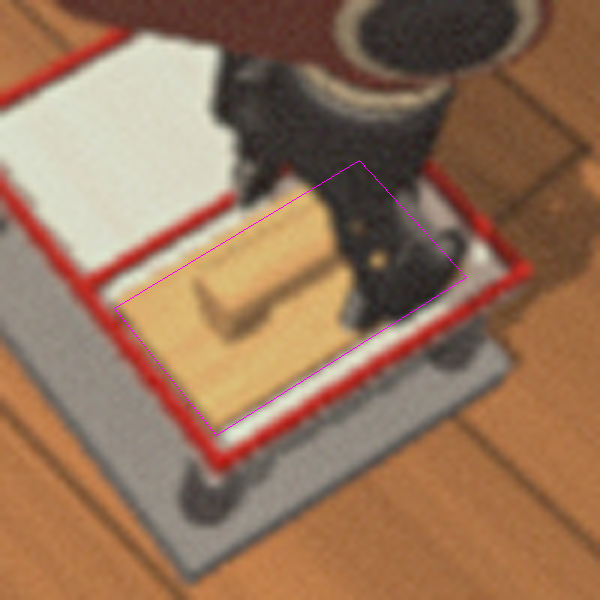

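>>> play_rows --increments '[{"offset":[0,0,-20],"twist":0,"grip":0.8},{"offset":[0,0,-55],"twist":0,"grip":0.8},{"offset":[0,0,-90],"twist":0,"grip":0.6},{"offset":[0,25,-95],"twist":0,"grip":0},{"offset":[-10,60,-95],"twist":0,"grip":0}]'

```text
time: 12.18
tool_pos: [0.5596, -0.3012, 0.396]
tool_rot: [0.003, 0.06, 0.998, -0.003]
contact_force: [0.6, 0.3, -0.0]
gripper_width: 0.381
```

```bash
python3 -c "
from h import *
p,r,s=tool();print(p,s['time'])
plan([.6135,-.0987,.235],-.12);plan([.6135,-.0987,.130],-.12)"
```

```text
[ 0.5596 -0.3012  0.396 ] 12.1833
off [-29.4 207.5   5.2] dist 210.0 twist 0.001
off [-28.7 208.  110.2] dist 237.0 twist 0.001
```

>>> play_rows --increments '[{"offset":[-6,41,0],"twist":0,"grip":0},{"offset":[-12,82,0],"twist":0,"grip":0},{"offset":[-18,123,0],"twist":0,"grip":0},{"offset":[-24,164,0],"twist":0,"grip":0},{"offset":[-29,205,0],"twist":0,"grip":0}]'

```text
time: 12.6
tool_pos: [0.6123, -0.0971, 0.3909]
tool_rot: [0.0, 0.057, 0.998, -0.0]
contact_force: [-0.1, 0.2, -0.1]
gripper_width: -0.002
```

>>> play_rows --increments '[{"offset":[0,2,30],"twist":0,"grip":0},{"offset":[0,2,60],"twist":0,"grip":0},{"offset":[0,2,90],"twist":0,"grip":0},{"offset":[0,2,105],"twist":0,"grip":0},{"offset":[0,2,105],"twist":0,"grip":0}]'

```text
time: 13.02
tool_pos: [0.6107, -0.0963, 0.2803]
tool_rot: [-0.005, 0.057, 0.998, 0.001]
contact_force: [-0.5, 0.6, -0.7]
gripper_width: 0.004
```

Run:
```python
from h import *
p,r,s=tool();print(p,s['time'],s['contact_force'])
manip.grab_frame('side');tips('side',['lever_knob','lever_pivot','pale_grip','bay_right'])
k=np.array([.614,-.0535])
d=R.from_euler('z',.12).apply(np.r_[p[:2]-k,0]);print("finger rel knob, tally axes",d)
```

```text
[ 0.6107 -0.0963  0.2803] 13.0167 [-0.5085  0.605  -0.6763]
side tip_of lever_knob 0.49 [ 0.6158 -0.051   0.1217] [298. 203.]
side tip_of lever_pivot 0.85 [0.5718 0.0005 0.0654] [276. 211.]
side tip_of pale_grip 0.75 [0.3187 0.2291 0.0475] [175. 210.]
side tip_of pale_grip 0.73 [ 0.6177 -0.0114 -0.    ] [288. 219.]
side tip_of pale_grip 0.66 [ 0.5389 -0.3576  0.1473] [353. 279.]
side tip_of pale_grip 0.58 [0.3449 0.5244 0.0488] [138. 158.]
side tip_of bay_right 0.63 [ 0.5461 -0.3588  0.0986] [352. 286.]
finger rel knob, tally axes [ 0.0018 -0.0429  0.    ]
```

>>> play_rows --increments '[{"offset":[-3,12,0],"twist":0,"grip":0},{"offset":[-4,24,0],"twist":0,"grip":0},{"offset":[-4,38,0],"twist":0,"grip":0},{"offset":[-4,52,0],"twist":0,"grip":0},{"offset":[-4,66,0],"twist":0,"grip":0}]'

```text
time: 13.68
tool_pos: [0.6295, -0.0339, 0.2945]
tool_rot: [0.014, 0.058, 0.998, -0.005]
contact_force: [9.4, -11.3, 10.2]
gripper_width: 0.002
```

>>> play_rows --increments '[{"offset":[0,12,0],"twist":0,"grip":0},{"offset":[0,24,0],"twist":0,"grip":0},{"offset":[0,34,0],"twist":0,"grip":0},{"offset":[0,40,0],"twist":0,"grip":0},{"offset":[0,40,0],"twist":0,"grip":0}]'

```text
time: 14.1
tool_pos: [0.6292, 0.0082, 0.288]
tool_rot: [0.001, 0.056, 0.998, -0.003]
contact_force: [-1.7, -9.9, 6.5]
gripper_width: 0.003
```

```bash
cat >> h.py <<'E'
def lever(q=True):
    p,r,s=tool()
    k=np.array([.614,-.0535]);print(p,s['time'],s['contact_force'],"rel",R.from_euler('z',.12).apply(np.r_[p[:2]-k,0])*1e3)
    manip.grab_frame('side');tips('side',['lever_knob'])
E
python3 -c "
from h import *
lever()"
```

```text
[0.6292 0.0082 0.288 ] 14.1 [-1.723  -9.888   6.4887] rel [ 7.6684 63.0796  0.    ]
```

>>> play_rows --increments '[{"offset":[0,4,0],"twist":0,"grip":0},{"offset":[0,7,0],"twist":0,"grip":0},{"offset":[0,7,0],"twist":0,"grip":0}]'

```text
time: 14.45
tool_pos: [0.6293, 0.0126, 0.2875]
tool_rot: [-0.001, 0.057, 0.998, -0.006]
contact_force: [-6.7, -16.8, 5.6]
gripper_width: -0.001
```

```bash
python3 -c "
from h import *
lever();look('a6.png',g=[.63,.0,.12],t=())"
```

```text
[0.6293 0.0126 0.2875] 14.45 [ -6.6597 -16.7566   5.588 ] rel [ 7.3045 67.481   0.    ]
side tip_of lever_knob 0.57 [0.6302 0.0298 0.1248] [285. 186.]
[0.6293 0.0124 0.2875] 14.55 [ -6.2204 -16.6828   6.121 ] [-2.6332  1.0267  0.1346] -0.0017942242106925162 [-0.0016 -0.011  -0.9999]
```

View pics/a6.png

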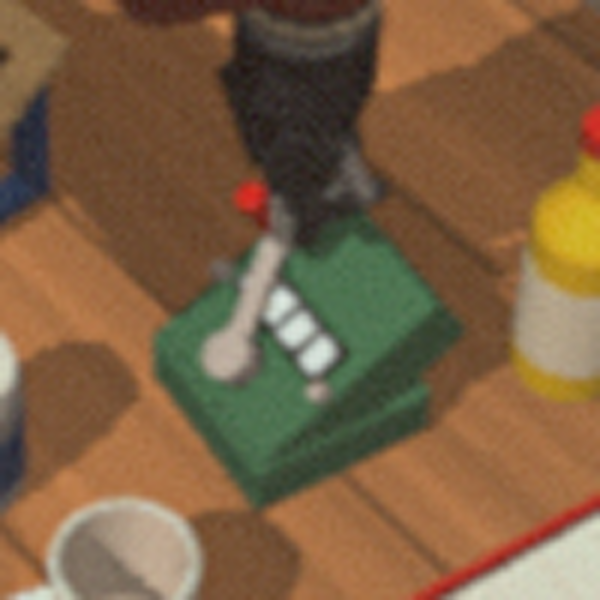

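>>> play_rows --increments '[{"offset":[0,4,0],"twist":0,"grip":0},{"offset":[0,4,0],"twist":0,"grip":0}]'

```text
time: 14.77
tool_pos: [0.6296, 0.0143, 0.2875]
tool_rot: [-0.001, 0.057, 0.998, -0.009]
contact_force: [-8.4, -28.4, 6.3]
gripper_width: -0.002
```

>>> play_rows --increments '[{"offset":[0,-22,0],"twist":0,"grip":0},{"offset":[0,-45,0],"twist":0,"grip":0},{"offset":[0,-68,0],"twist":0,"grip":0},{"offset":[0,-92,0],"twist":0,"grip":0},{"offset":[0,-117,0],"twist":0,"grip":0}]'

```text
time: 15.18
tool_pos: [0.6163, -0.0974, 0.286]
tool_rot: [0.0, 0.057, 0.998, 0.0]
contact_force: [0.3, 0.8, 0.4]
gripper_width: -0.002
```

>>> play_rows --increments '[{"offset":[0,-4,0],"twist":0,"grip":0},{"offset":[0,-5,0],"twist":0,"grip":0},{"offset":[0,-5,-30],"twist":0,"grip":0},{"offset":[0,-5,-70],"twist":0,"grip":0.8},{"offset":[0,-5,-110],"twist":0,"grip":0.8}]'

```text
time: 15.6
tool_pos: [0.6156, -0.1005, 0.3954]
tool_rot: [-0.002, 0.057, 0.998, 0.001]
contact_force: [0.9, -0.5, 0.2]
gripper_width: 0.275
```

```bash
python3 -c "
from h import *
lever();tips('side',['dark_grip','pale_grip','tin_mid','mug_mid','glue_mid']);manip.grab_frame('top');tips('top',['dark_grip','lever_knob'])
plan([.62,.0,.24],.07)
plan([.5075,.2515,.24],.07)"
```

```text
[ 0.6156 -0.1005  0.3954] 15.6 [ 0.8929 -0.4775  0.2486] rel [  7.2422 -46.4705   0.    ]
side tip_of lever_knob 0.69 [ 0.5598 -0.2553  0.0977] [330. 259.]
side tip_of lever_knob 0.52 [ 0.6131 -0.0538  0.1235] [298. 204.]
side tip_of lever_knob 0.48 [ 0.5358  0.3062 -0.0038] [215. 178.]
side tip_of lever_knob 0.33 [ 0.5435 -0.3545  0.0947] [350. 286.]
side tip_of dark_grip 0.7 [0.5092 0.2499 0.112 ] [216. 168.]
side tip_of pale_grip 0.96 [ 0.5429 -0.3571  0.1468] [354. 278.]
side tip_of pale_grip 0.93 [0.3189 0.226  0.0456] [175. 211.]
side tip_of pale_grip 0.67 [0.5063 0.2456 0.1126] [216. 169.]
side tip_of pale_grip 0.59 [0.3445 0.5245 0.0502] [138. 158.]
side tip_of tin_mid 0.89 [0.4389 0.0655 0.0532] [232. 221.]
side tip_of tin_mid 0.36 [ 0.5418 -0.3558  0.146 ] [353. 278.]
side tip_of mug_mid 0.76 [ 0.4392 -0.0837  0.0488] [261. 252.]
side tip_of mug_mid 0.57 [ 0.5373 -0.3577  0.1491] [353. 279.]
side tip_of glue_mid 0.68 [ 0.7624 -0.0858  0.1023] [337. 192.]
side tip_of glue_mid 0.22 [ 0.6166 -0.0518  0.1228] [298. 203.]
top tip_of dark_grip 0.92 [0.508  0.2536 0.1165] [192. 213.]
top tip_of dark_grip 0.82 [0.7502 0.3765 0.04  ] [161. 145.]
top tip_of lever_knob 0.59 [ 0.616  -0.0511  0.1227] [288. 179.]
top tip_of lever_knob 0.28 [ 0.5624 -0.2575  0.1031] [351. 196.]
off [  7.3 101.9  -1.1] dist 102.0 twist -0.184
off [147.8 338.9  -0.6] dist 370.0 twist -0.184
```

>>> play_rows --increments '[{"offset":[15,34,0],"twist":-0.04,"grip":0.8},{"offset":[30,68,0],"twist":-0.08,"grip":0.8},{"offset":[45,102,0],"twist":-0.12,"grip":0.8},{"offset":[60,136,0],"twist":-0.16,"grip":0.8},{"offset":[75,170,0],"twist":-0.184,"grip":0.8}]'

```text
time: 16.52
tool_pos: [0.5599, 0.0764, 0.3947]
tool_rot: [-0.001, -0.035, 0.999, 0.0]
contact_force: [0.7, -0.1, 0.1]
gripper_width: 0.801
```

```bash
python3 -c "
from h import *
print(tool()[0]);plan([.508,.2515,.24],.07)"
```

```text
[0.5599 0.0764 0.3947]
off [ 39.5 178.3  -0.2] dist 183.0 twist 0.0
```

>>> play_rows --increments '[{"offset":[9,40,0],"twist":0,"grip":0.8},{"offset":[18,80,0],"twist":0,"grip":0.8},{"offset":[27,120,0],"twist":0,"grip":0.8},{"offset":[35,158,0],"twist":0,"grip":0.8},{"offset":[39,178,0],"twist":0,"grip":0.8}]'

```text
time: 16.93
tool_pos: [0.5079, 0.253, 0.3948]
tool_rot: [-0.001, -0.036, 0.999, 0.0]
contact_force: [0.3, 0.5, 0.3]
gripper_width: 0.8
```

>>> play_rows --increments '[{"offset":[0,0,20],"twist":0,"grip":0.8},{"offset":[0,0,45],"twist":0,"grip":0.8},{"offset":[0,0,65],"twist":0,"grip":0.8},{"offset":[0,0,80],"twist":0,"grip":0.8},{"offset":[0,0,80],"twist":0,"grip":0.8}]'

```text
time: 17.35
tool_pos: [0.5079, 0.2495, 0.3104]
tool_rot: [-0.004, -0.035, 0.999, -0.001]
contact_force: [-1.3, 0.5, -0.8]
gripper_width: 0.798
```

```bash
python3 -c "
from h import *
manip.grab_frame('side');tips('side',['dark_grip'])
print(tool()[0]);plan([.508,.2515,.113],.07)"
```

```text
side tip_of dark_grip 0.64 [0.7496 0.3729 0.0457] [249. 134.]
side tip_of dark_grip 0.6 [0.511  0.2501 0.1131] [216. 167.]
[0.5093 0.2498 0.3148]
off [ 1.1  1.9 46.8] dist 47.0 twist -0.001
```

>>> play_rows --increments '[{"offset":[0,1,14],"twist":0,"grip":0.8},{"offset":[0,1,28],"twist":0,"grip":0.8},{"offset":[0,1,40],"twist":0,"grip":0.7},{"offset":[0,1,47],"twist":0,"grip":0.7},{"offset":[0,1,47],"twist":0,"grip":0.5}]'

```text
time: 17.87
tool_pos: [0.5086, 0.2505, 0.2657]
tool_rot: [-0.002, -0.035, 0.999, -0.001]
contact_force: [-0.5, 0.2, -0.9]
gripper_width: 0.576
```

>>> play_rows --increments '[{"offset":[0,0,0],"twist":0,"grip":0.3},{"offset":[0,0,0],"twist":0,"grip":0},{"offset":[0,0,0],"twist":0,"grip":0},{"offset":[0,0,0],"twist":0,"grip":0},{"offset":[0,0,0],"twist":0,"grip":0}]'

```text
time: 18.28
tool_pos: [0.5096, 0.251, 0.2692]
tool_rot: [0.0, -0.035, 0.999, 0.0]
contact_force: [-0.6, -0.7, -0.5]
gripper_width: 0.296
```

>>> play_rows --increments '[{"offset":[0,0,-5],"twist":0,"grip":0},{"offset":[0,0,-20],"twist":0,"grip":0},{"offset":[0,0,-40],"twist":0,"grip":0},{"offset":[0,0,-65],"twist":0,"grip":0},{"offset":[0,0,-90],"twist":0,"grip":0}]'

```text
time: 18.7
tool_pos: [0.5089, 0.2506, 0.3582]
tool_rot: [-0.002, -0.035, 0.999, -0.001]
contact_force: [-0.2, 0.7, -3.8]
gripper_width: 0.297
```

>>> play_rows --increments '[{"offset":[0,0,-25],"twist":0,"grip":0},{"offset":[0,0,-45],"twist":0,"grip":0},{"offset":[0,0,-62],"twist":0,"grip":0},{"offset":[0,0,-67],"twist":0,"grip":0},{"offset":[0,0,-67],"twist":0,"grip":0}]'

```text
time: 19.12
tool_pos: [0.5096, 0.2509, 0.4273]
tool_rot: [0.001, -0.035, 0.999, 0.0]
contact_force: [0.2, -0.5, -4.8]
gripper_width: 0.296
```

```bash
python3 -c "
from h import *
p,r,s=tool();print(p,s['contact_force'],s['gripper_width']);manip.grab_frame('side');tips('side',['dark_grip']);manip.grab_frame('top');tips('top',['dark_grip'])
plan([.522,-.252,.265],-.115)"
```

```text
[0.5096 0.2509 0.4273] [ 0.1879 -0.4878 -4.8202] 0.2955193577455583
side tip_of dark_grip 0.84 [0.7479 0.3763 0.0463] [248. 133.]
side tip_of dark_grip 0.77 [0.5076 0.2486 0.2719] [212. 133.]
top tip_of dark_grip 0.83 [0.751  0.3791 0.0422] [160. 144.]
top tip_of dark_grip 0.67 [0.5045 0.2502 0.2686] [184. 209.]
off [  21.9 -502.4    3.8] dist 503.0 twist 0.184
```

>>> play_rows --increments '[{"offset":[0,-20,0],"twist":0,"grip":0},{"offset":[0,-50,0],"twist":0,"grip":0},{"offset":[1,-85,0],"twist":0,"grip":0},{"offset":[2,-120,0],"twist":0,"grip":0},{"offset":[4,-155,0],"twist":0,"grip":0}]'

```text
time: 19.73
tool_pos: [0.5158, 0.0947, 0.4238]
tool_rot: [-0.001, -0.035, 0.999, -0.0]
contact_force: [1.3, -0.1, -5.3]
gripper_width: 0.299
```

>>> play_rows --increments '[{"offset":[2,-35,0],"twist":0.02,"grip":0},{"offset":[4,-70,0],"twist":0.06,"grip":0},{"offset":[6,-105,0],"twist":0.1,"grip":0},{"offset":[8,-140,0],"twist":0.14,"grip":0},{"offset":[9,-175,0],"twist":0.184,"grip":0}]'

```text
time: 20.15
tool_pos: [0.5187, -0.0808, 0.424]
tool_rot: [-0.001, 0.058, 0.998, 0.0]
contact_force: [1.0, 0.6, -4.2]
gripper_width: 0.3
```

```bash
python3 -c "
from h import *
p,r,s=tool();print(p,s['contact_force'],s['gripper_width'])
plan([.527,-.2525,.245],-.115)"
```

```text
[ 0.5187 -0.0808  0.424 ] [ 1.0288  0.5961 -4.2277] 0.29963192454735194
off [ -28.3 -169.5   23.8] dist 174.0 twist -0.002
```

>>> play_rows --increments '[{"offset":[-6,-40,0],"twist":0,"grip":0},{"offset":[-13,-80,0],"twist":0,"grip":0},{"offset":[-20,-120,0],"twist":0,"grip":0},{"offset":[-26,-155,0],"twist":0,"grip":0},{"offset":[-28,-170,0],"twist":0,"grip":0}]'

```text
time: 20.57
tool_pos: [0.5271, -0.2553, 0.4237]
tool_rot: [-0.001, 0.059, 0.998, -0.0]
contact_force: [-1.2, 0.4, -5.4]
gripper_width: 0.295
```

>>> play_rows --increments '[{"offset":[0,0,10],"twist":0,"grip":0},{"offset":[0,0,30],"twist":0,"grip":0},{"offset":[0,0,50],"twist":0,"grip":0},{"offset":[0,0,60],"twist":0,"grip":0},{"offset":[0,0,60],"twist":0,"grip":0}]'

```text
time: 20.98
tool_pos: [0.5267, -0.2498, 0.3606]
tool_rot: [-0.004, 0.057, 0.998, 0.002]
contact_force: [-0.9, 1.5, -3.5]
gripper_width: 0.293
```

```bash
python3 -c "
from h import *
p,r,s=tool();print(p,s['contact_force'],s['gripper_width'])
manip.grab_frame('side');tips('side',['dark_grip','bay_left']);manip.grab_frame('top');tips('top',['dark_grip','bay_left'])
plan([.527,-.2525,.182],-.115)"
```

```text
[ 0.5267 -0.2498  0.3606] [-0.935   1.5419 -3.5269] 0.29348615654678134
side tip_of dark_grip 0.87 [ 0.5214 -0.2541  0.2036] [324. 246.]
side tip_of dark_grip 0.82 [0.7494 0.3715 0.0484] [249. 134.]
side tip_of bay_left 0.57 [ 0.6166 -0.0545  0.1211] [299. 204.]
side tip_of bay_left 0.56 [ 0.5587 -0.2555  0.0972] [329. 260.]
side tip_of bay_left 0.49 [ 0.5404 -0.3558  0.1468] [353. 278.]
top tip_of dark_grip 0.76 [ 0.5241 -0.2508  0.2121] [360. 204.]
top tip_of bay_left 0.65 [ 0.5598 -0.2541  0.1036] [350. 197.]
top tip_of bay_left 0.26 [ 0.5424 -0.3566  0.1463] [387. 200.]
off [ 1.1 -1.3 30.6] dist 31.0 twist 0.001
```

>>> play_rows --increments '[{"offset":[1,-1,12],"twist":0,"grip":0},{"offset":[1,-1,22],"twist":0,"grip":0},{"offset":[1,-1,30],"twist":0,"grip":0},{"offset":[1,-1,36],"twist":0,"grip":0},{"offset":[1,-1,40],"twist":0,"grip":0}]'

```text
time: 21.7
tool_pos: [0.5264, -0.2521, 0.3245]
tool_rot: [-0.001, 0.057, 0.998, 0.0]
contact_force: [-0.1, 0.8, 0.6]
gripper_width: 0.291
```

>>> play_rows --increments '[{"offset":[0,0,4],"twist":0,"grip":0},{"offset":[0,0,8],"twist":0,"grip":0},{"offset":[0,0,12],"twist":0,"grip":0},{"offset":[0,0,15],"twist":0,"grip":0},{"offset":[0,0,15],"twist":0,"grip":0}]'

```text
time: 22.12
tool_pos: [0.5266, -0.2521, 0.3107]
tool_rot: [-0.0, 0.057, 0.998, 0.0]
contact_force: [-2.1, 3.4, 4.2]
gripper_width: 0.3
```

>>> play_rows --increments '[{"offset":[0,0,3],"twist":0,"grip":0},{"offset":[-3,0,5],"twist":0,"grip":0},{"offset":[-6,0,7],"twist":0,"grip":0},{"offset":[-9,0,9],"twist":0,"grip":0},{"offset":[-9,0,9],"twist":0,"grip":0}]'

```text
time: 22.53
tool_pos: [0.5364, -0.2533, 0.3025]
tool_rot: [0.001, 0.057, 0.998, -0.0]
contact_force: [0.7, 2.7, 5.2]
gripper_width: 0.296
```

>>> play_rows --increments '[{"offset":[-3,0,2],"twist":0,"grip":0},{"offset":[-6,0,5],"twist":0,"grip":0},{"offset":[-9,0,8],"twist":0,"grip":0},{"offset":[-11,0,10],"twist":0,"grip":0},{"offset":[-11,0,10],"twist":0,"grip":0}]'

```text
time: 22.95
tool_pos: [0.5473, -0.2546, 0.2925]
tool_rot: [0.001, 0.057, 0.998, -0.0]
contact_force: [2.2, 2.4, 5.3]
gripper_width: 0.298
```

>>> play_rows --increments '[{"offset":[-4,0,5],"twist":0,"grip":0},{"offset":[-7,0,10],"twist":0,"grip":0},{"offset":[-10,0,14],"twist":0,"grip":0},{"offset":[-12,0,18],"twist":0,"grip":0},{"offset":[-12,0,18],"twist":0,"grip":0}]'

```text
time: 23.37
tool_pos: [0.5598, -0.2561, 0.2751]
tool_rot: [0.003, 0.057, 0.998, -0.001]
contact_force: [4.5, 2.2, 5.8]
gripper_width: 0.297
```

>>> play_rows --increments '[{"offset":[0,0,3],"twist":0,"grip":0},{"offset":[0,0,6],"twist":0,"grip":0},{"offset":[0,0,6],"twist":0,"grip":0}]'

```text
time: 23.62
tool_pos: [0.5605, -0.2565, 0.2715]
tool_rot: [0.005, 0.057, 0.998, -0.001]
contact_force: [5.1, 3.1, 8.9]
gripper_width: 0.292
```

>>> play_rows --increments '[{"offset":[0,0,3],"twist":0,"grip":0},{"offset":[0,0,5],"twist":0,"grip":0},{"offset":[0,0,5],"twist":0,"grip":0}]'

```text
time: 23.87
tool_pos: [0.5607, -0.2566, 0.2714]
tool_rot: [0.004, 0.057, 0.998, -0.001]
contact_force: [-8.0, 9.0, 32.0]
gripper_width: 0.293
```

```bash
python3 -c "
from h import *
look('a7.png',t=(0.,.1));tips('side',['dark_grip','pale_grip','bay_right','bay_left'])"
```

```text
[ 0.5607 -0.2566  0.2714] 23.8667 [-7.9726  9.0224 32.0087] [ 1.5859  1.6138 -0.2571] 0.2926409917246018 [ 0.0078 -0.0031 -1.    ]
side tip_of dark_grip 0.66 [0.7511 0.3724 0.0425] [250. 134.]
side tip_of dark_grip 0.62 [ 0.559  -0.2616  0.1179] [332. 257.]
side tip_of pale_grip 0.81 [ 0.5421 -0.3546  0.123 ] [351. 282.]
side tip_of pale_grip 0.67 [0.3167 0.2285 0.0475] [174. 211.]
side tip_of bay_right 0.96 [ 0.5445 -0.3546  0.0696] [349. 291.]
side tip_of bay_left 0.78 [ 0.5597 -0.2537  0.0705] [328. 264.]
```

View pics/a7.png

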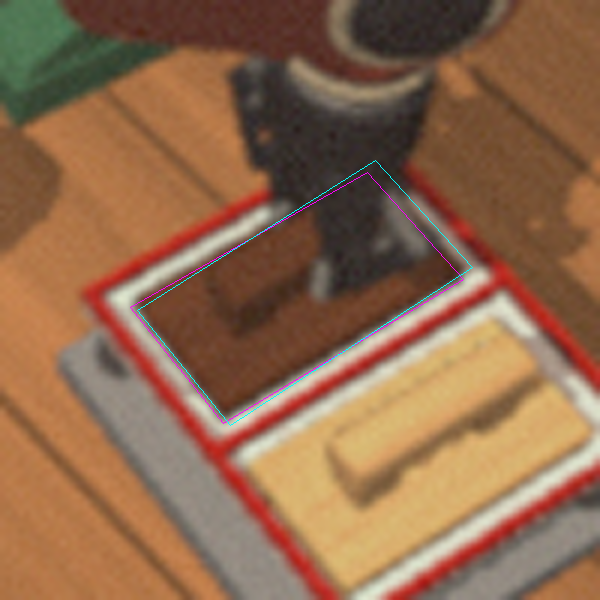

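>>> play_rows --increments '[{"offset":[0,0,-3],"twist":0,"grip":0},{"offset":[0,0,-7],"twist":0,"grip":0},{"offset":[0,0,-11],"twist":0,"grip":0},{"offset":[0,0,-14],"twist":0,"grip":0},{"offset":[0,0,-14],"twist":0,"grip":0}]'

```text
time: 24.53
tool_pos: [0.5591, -0.2565, 0.2783]
tool_rot: [0.002, 0.057, 0.998, -0.001]
contact_force: [4.1, -1.4, 3.4]
gripper_width: 0.297
```

>>> play_rows --increments '[{"offset":[0,0,-3],"twist":0,"grip":0},{"offset":[0,0,-7],"twist":0,"grip":0},{"offset":[0,0,-7],"twist":0,"grip":0.25},{"offset":[0,0,-7],"twist":0,"grip":0.29},{"offset":[0,0,-7],"twist":0,"grip":0.33}]'

```text
time: 24.95
tool_pos: [0.5578, -0.2556, 0.2825]
tool_rot: [-0.002, 0.057, 0.998, 0.001]
contact_force: [-0.2, 0.3, 0.0]
gripper_width: 0.33
```

>>> play_rows --increments '[{"offset":[0,0,0],"twist":0,"grip":0.38},{"offset":[0,0,0],"twist":0,"grip":0.45},{"offset":[0,0,0],"twist":0,"grip":0.55},{"offset":[0,0,0],"twist":0,"grip":0.7},{"offset":[0,0,0],"twist":0,"grip":0.8}]'

```text
time: 25.37
tool_pos: [0.5583, -0.2558, 0.2834]
tool_rot: [-0.0, 0.057, 0.998, 0.0]
contact_force: [-0.2, -0.5, -0.3]
gripper_width: 0.79
```

>>> play_rows --increments '[{"offset":[0,0,-20],"twist":0,"grip":0.8},{"offset":[0,0,-55],"twist":0,"grip":0.8},{"offset":[0,0,-90],"twist":0,"grip":0.6},{"offset":[0,0,-112],"twist":0,"grip":0},{"offset":[0,0,-112],"twist":0,"grip":0}]'

```text
time: 25.78
tool_pos: [0.5595, -0.2564, 0.4035]
tool_rot: [0.005, 0.057, 0.998, -0.003]
contact_force: [1.2, -0.4, 1.1]
gripper_width: 0.382
```

```bash
python3 -c "
from h import *
look('a8.png',g=[.552,-.306,.13],t=());tips('side',['dark_grip','pale_grip','bay_right','bay_left']);manip.grab_frame('top');tips('top',['dark_grip','pale_grip','bay_right','bay_left'])
plan([.6145,-.0995,.235],-.12)"
```

```text
[ 0.5595 -0.2564  0.4035] 25.7833 [ 1.1961 -0.388   1.1146] [-0.0184 -0.0676  0.0237] 0.38215136464481314 [ 0.01   -0.0062 -0.9999]
side tip_of dark_grip 0.49 [0.7493 0.375  0.0414] [249. 134.]
side tip_of pale_grip 0.85 [0.3424 0.5247 0.0476] [138. 159.]
side tip_of pale_grip 0.82 [0.3156 0.2268 0.0454] [174. 212.]
side tip_of pale_grip 0.64 [ 0.5392 -0.36    0.1343] [353. 282.]
side tip_of bay_right 0.74 [ 0.5423 -0.357   0.0846] [350. 289.]
side tip_of bay_left 0.79 [ 0.5591 -0.2568  0.0854] [329. 262.]
top tip_of dark_grip 0.84 [ 0.5545 -0.2527  0.1351] [353. 197.]
top tip_of dark_grip 0.63 [0.7509 0.3789 0.0424] [160. 144.]
top tip_of pale_grip 0.84 [0.3144 0.2325 0.0471] [201. 273.]
top tip_of pale_grip 0.67 [0.3457 0.5235 0.0458] [112. 264.]
top tip_of pale_grip 0.62 [0.436  0.0648 0.0529] [252. 236.]
top tip_of pale_grip 0.57 [ 0.5422 -0.3554  0.1333] [385. 201.]
top tip_of bay_right 0.65 [ 0.5485 -0.3565  0.093 ] [381. 200.]
top tip_of bay_right 0.62 [ 0.5627 -0.2569  0.094 ] [350. 196.]
top tip_of bay_left 0.58 [ 0.5617 -0.2553  0.0945] [350. 196.]
off [-38.  161.7   4.6] dist 166.0 twist 0.005
```

View pics/a8.png

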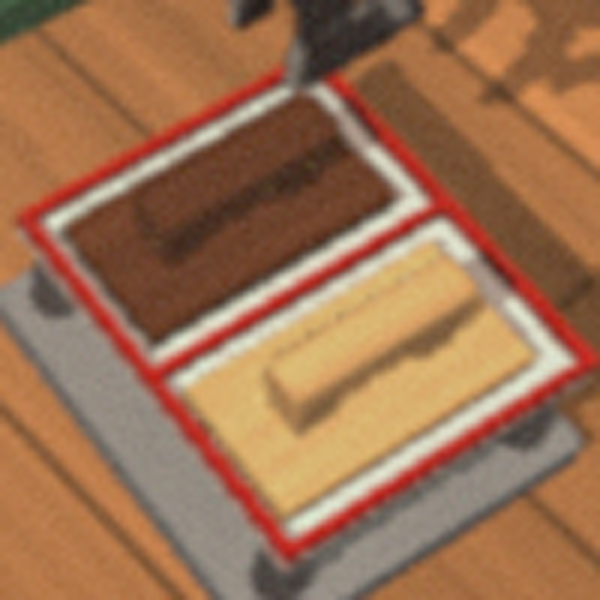

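>>> play_rows --increments '[{"offset":[-9,38,0],"twist":0,"grip":0},{"offset":[-18,76,0],"twist":0,"grip":0},{"offset":[-27,114,0],"twist":0,"grip":0},{"offset":[-36,150,0],"twist":0,"grip":0},{"offset":[-39,160,0],"twist":0,"grip":0}]'

```text
time: 26.7
tool_pos: [0.6164, -0.0973, 0.3954]
tool_rot: [-0.0, 0.055, 0.998, 0.001]
contact_force: [-0.5, -0.0, -0.8]
gripper_width: -0.0
```

>>> play_rows --increments '[{"offset":[0,0,30],"twist":0,"grip":0},{"offset":[0,0,60],"twist":0,"grip":0},{"offset":[0,0,90],"twist":0,"grip":0},{"offset":[0,0,109],"twist":0,"grip":0},{"offset":[0,0,109],"twist":0,"grip":0}]'

```text
time: 27.12
tool_pos: [0.6133, -0.1011, 0.2802]
tool_rot: [-0.005, 0.057, 0.998, 0.001]
contact_force: [-0.9, 0.4, -0.4]
gripper_width: -0.001
```

```bash
python3 -c "
from h import *
lever();print(tool()[0])"
```

```text
[ 0.6133 -0.1011  0.2802] 27.1167 [-0.8734  0.3694 -0.4499] rel [  5.0243 -47.3718   0.    ]
side tip_of lever_knob 0.72 [ 0.6161 -0.052   0.1212] [298. 203.]
[ 0.6153 -0.1017  0.2861]
```

>>> play_rows --increments '[{"offset":[0,12,0],"twist":0,"grip":0},{"offset":[0,24,0],"twist":0,"grip":0},{"offset":[0,38,0],"twist":0,"grip":0},{"offset":[0,52,0],"twist":0,"grip":0},{"offset":[0,66,0],"twist":0,"grip":0}]'

```text
time: 27.63
tool_pos: [0.6292, -0.0381, 0.2964]
tool_rot: [0.017, 0.058, 0.998, -0.006]
contact_force: [25.7, -15.9, 4.7]
gripper_width: -0.003
```

>>> play_rows --increments '[{"offset":[0,14,0],"twist":0,"grip":0},{"offset":[0,28,0],"twist":0,"grip":0},{"offset":[0,42,0],"twist":0,"grip":0},{"offset":[0,52,0],"twist":0,"grip":0},{"offset":[0,56,0],"twist":0,"grip":0}]'

```text
time: 28.05
tool_pos: [0.6331, 0.0189, 0.2935]
tool_rot: [0.009, 0.056, 0.998, -0.006]
contact_force: [8.6, -22.9, 4.6]
gripper_width: -0.002
```

>>> play_rows --increments '[{"offset":[0,1,0],"twist":0,"grip":0},{"offset":[0,1,0],"twist":0,"grip":0}]'

```text
time: 28.22
tool_pos: [0.6332, 0.0186, 0.2935]
tool_rot: [0.009, 0.057, 0.998, -0.006]
contact_force: [8.5, -15.8, 5.6]
gripper_width: -0.001
```

```bash
python3 -c "
from h import *
lever()"
```

```text
[0.6332 0.0186 0.2935] 28.2167 [  8.537  -15.8077   5.6422] rel [10.3957 73.852   0.    ]
side tip_of lever_knob 0.54 [0.6281 0.0292 0.1248] [284. 186.]
```

>>> play_rows --increments '[{"offset":[2,0,0],"twist":0,"grip":0},{"offset":[4,2,0],"twist":0,"grip":0},{"offset":[5,4,0],"twist":0,"grip":0},{"offset":[5,4,0],"twist":0,"grip":0}]'

```text
time: 28.65
tool_pos: [0.6305, 0.0204, 0.2941]
tool_rot: [0.015, 0.058, 0.998, -0.009]
contact_force: [22.8, -28.2, -2.5]
gripper_width: -0.002
```

```bash
python3 -c "
from h import *
lever();manip.grab_frame('side');tips('side',['lever_knob']);look('a9.png',g=[.63,.0,.12],t=(),half=40)"
```

```text
[0.6305 0.0204 0.2941] 28.65 [ 22.7667 -28.2221  -2.5316] rel [ 7.5178 75.3721  0.    ]
side tip_of lever_knob 0.59 [0.628  0.0295 0.1243] [284. 186.]
side tip_of lever_knob 0.62 [0.6273 0.0291 0.1228] [284. 187.]
[0.6306 0.0202 0.294 ] 28.85 [ 20.9698 -27.9766  -1.8293] [-4.4714 -3.561  -0.1264] -0.0034484137991801834 [ 0.028  -0.0187 -0.9994]
```

View pics/a9.png

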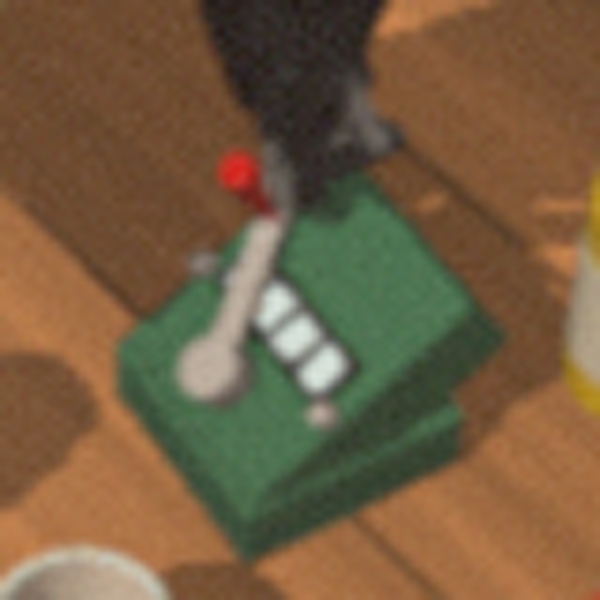

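>>> play_rows --increments '[{"offset":[-3,-22,0],"twist":0,"grip":0},{"offset":[-5,-45,0],"twist":0,"grip":0},{"offset":[-5,-70,0],"twist":0,"grip":0},{"offset":[-5,-97,0],"twist":0,"grip":0},{"offset":[-5,-125,0],"twist":0,"grip":0}]'

```text
time: 29.32
tool_pos: [0.616, -0.0994, 0.2885]
tool_rot: [0.001, 0.057, 0.998, -0.0]
contact_force: [0.0, 0.4, -0.2]
gripper_width: -0.001
```

>>> play_rows --increments '[{"offset":[0,-4,0],"twist":0,"grip":0},{"offset":[0,-4,0],"twist":0,"grip":0},{"offset":[0,-4,-35],"twist":0,"grip":0},{"offset":[0,-4,-75],"twist":0,"grip":0},{"offset":[0,-4,-110],"twist":0,"grip":0}]'

```text
time: 29.73
tool_pos: [0.6153, -0.1013, 0.3987]
tool_rot: [0.0, 0.056, 0.998, 0.0]
contact_force: [0.8, 0.8, 0.6]
gripper_width: -0.0
```

>>> play_rows --increments '[{"offset":[0,0,0],"twist":0,"grip":0},{"offset":[0,0,0],"twist":0,"grip":0},{"offset":[0,0,0],"twist":0,"grip":0}]'

```text
time: 29.98
tool_pos: [0.6154, -0.1017, 0.3972]
tool_rot: [0.0, 0.056, 0.998, 0.0]
contact_force: [-1.0, -0.1, -0.7]
gripper_width: 0.004
```

```bash
python3 -c "
from h import *
lever();tips('side',['dark_grip','pale_grip','bay_right','bay_left','tin_mid','mug_mid','glue_mid'],pmin=.4)
im=manip.grab_frame('side');cv2.imwrite('pics/f.png',cv2.resize(im[120:340,180:430],None,fx=3,fy=2.7))"
```

```text
[ 0.6154 -0.1017  0.3972] 29.9833 [-1.0057 -0.1367 -0.6699] rel [  7.1134 -47.71     0.    ]
side tip_of lever_knob 0.61 [ 0.6135 -0.0567  0.1214] [298. 205.]
side tip_of dark_grip 0.88 [ 0.5495 -0.2614  0.1327] [330. 256.]
side tip_of pale_grip 0.98 [ 0.5387 -0.3581  0.1381] [352. 280.]
side tip_of pale_grip 0.96 [0.317  0.2264 0.0444] [175. 212.]
side tip_of pale_grip 0.86 [0.3461 0.5217 0.0479] [139. 159.]
side tip_of bay_right 0.74 [ 0.5449 -0.3546  0.0878] [350. 287.]
side tip_of bay_left 0.95 [ 0.5582 -0.2584  0.0827] [329. 263.]
side tip_of bay_left 0.49 [ 0.7613 -0.0843  0.1029] [337. 191.]
side tip_of tin_mid 0.8 [0.44   0.0658 0.0491] [233. 222.]
side tip_of mug_mid 0.81 [ 0.4404 -0.082   0.048 ] [261. 252.]
side tip_of glue_mid 0.88 [ 0.7654 -0.0857  0.0989] [338. 192.]
```

All the measured checks agree, so I'm handing in.

```bash
python3 -c "
from h import *
print(manip.job_done())"
```

```text
the job is handed in; nothing more can be done
None
```

The job is handed in, with both floats in the tray and the lever back home. The hand-in gave no verdict, so the results below are my own measurements.

**What I did:** I put the pale float in the right bay, pressed it flat and let it go. I swung the lever to its stop and followed it back home. Then I did the same with the dark float in the left bay. It was done at about 30 s of the 72 s allowed.

**Last checks:**
- **Floats:** both look flat in the last tray picture and sit about 4–9 mm short of the bay centres, inside the 16 mm limit. The tray has sunk about 25 mm.
- **Lever:** the knob was back at its home position to within about 4 mm, which is as fine as the network can tell. At full swing it was in the same place on both pushes, at 28 N and then 36 N against a 10 N spring, so I take it that it reached the stop.
- **Bystanders:** the tin, mug and glue bottle are where they started, to within measuring noise.
- **Robot:** the closed gripper is clear of everything.

**What fell short:**
- **Final picture not seen:** the viewer's 12-picture limit was used up, so the last state is confirmed only by the networks' numbers.
- **Second lever push:** the finger sat about 7–10 mm uphill of the knob. I shifted it back and pushed again until the knob stopped moving.

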